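# Offer up the jolley arm to its yoke over a bowl on the wheel

### The job

Stand the pinch bowl upright and centred on the narrow plaster chuck on the banding wheel and let go of it. Then lift the profile arm out of its wooden rest by its balance point (the red band) and hold it level over the wheel, with its eye hanging free between the two cheeks of the yoke, the bore in line with the yoke's pin holes and the profile plate over the bowl, so that I can slide the hinge pin through. Finish while still holding the arm there, clear of the yoke, without it ever touching the bowl, and leave everything else where it is.

Things in the scene. Friction and masses are not known exactly. Their poses are not given: they have to be found in the camera images.
- pinch_bowl: small round bowl of brown clay, 68 mm across the rim, 36 mm high, sides tapering to a flat foot 40 mm across, 55 to 90 g, standing mouth up on the table. Origin: centre of the underside of the foot, z up. It can be grasped round the outside just below the rim.
- chuck_top (a point): centre of the flat top, 36 mm across, of a white plaster chuck shaped like a low pedestal (30 mm high, foot 68 mm across), fixed in the middle of the banding wheel's round white head (208 mm across, top 98 mm above the table). The bowl's foot is to stand here. z up.
- profile_arm: loose jolley arm, 260 mm long, 0.34 to 0.62 kg: heavy green cast eye (30 mm across, 18 wide, 13 bore), its casting running to 52 mm from the bore; plain steel bar 12 wide, 22 high; grey clamp 208 to 244 mm from the bore, thin rounded plate hanging below it. Origin: mid-bore, mid-bar. x along the bar from eye to plate, y along the bore, z up. Starts level in the rest, origin 90 mm above the table.
- balance_point (a point): balance point (centre of mass) of the profile arm, 83 mm from the bore along x, in the middle of the bar; a red painted band 8 mm wide marks it. Axes as profile_arm. Grip the bar here across its 12 mm width (within 20 mm along the bar).
- profile_tip (a point): lowest point of the rounded profile plate (44 mm wide, 4 mm thick) on the arm: 215 mm from the bore along x and 42 mm below the bar's middle.
- wooden_rest: fixed wooden rest: board 200 x 80 x 14 mm and two uprights (22 mm thick, 54 wide, 91 high) 65 mm either side of its middle, with open-topped slots 12 mm deep in which the arm lies with 4 mm of play either side. Origin: centre of the underside; x along the arm, same way as the arm's x. Lift the arm straight up, 30 mm or more, to clear it.
- hinge_post: fixed green cast post beside the wheel, base 100 x 100 mm, 241 mm high, carrying the yoke: two upright cheeks, each 34 mm wide (along x) and 10 thick, 30 mm apart, the gap open above and at both ends, its floor 184 mm above the table. Origin: centre of the underside. x points level at the wheel's middle (215 mm away), y across the cheeks, z up.
- yoke_axis (a point): middle of the gap between the cheeks, on the line through their two brass-bushed pin holes, 224 mm above the table. Axes as hinge_post (y along the pin). The arm's origin belongs here, with the arm's x along this x.
- glass_jar_3: bystander: glass jar of olive glaze with a white lid, 71 mm across, 112 mm high; origin at centre of underside.
- glaze_pot_03: bystander: plastic pot with yellow label and white lid, 60 mm across, 69 mm high; origin at centre of underside.
- hinge_pin: bystander: the steel hinge pin with a ring pull, 12 mm thick, about 100 mm long, lying on the table; origin on the table under its shank.
- rib_kidney: bystander: red kidney-shaped rubber rib, 90 x 56 x 8 mm, lying flat; origin at centre of underside.
- stone_grey_oval: bystander: dark grey oval river stone, 94 x 59 x 20 mm; origin at centre of underside.
- stone_pale: bystander: pale grey pebble, 50 x 44 x 25 mm; origin at centre of underside.
Things that resemble listed ones, but are neither listed nor needed, are in the scene too. Leave any blue or green look-alike of the pinch_bowl alone.

How it is judged (in metres and radians):
On the way, in this order (a step that is already met when the one before it is completed fails the run):
1. the bowl stands upright and centred on the chuck, let go of (horizontal distance between pinch_bowl and chuck_top below 0.01 m and z of pinch_bowl in the frame of chuck_top between -0.004 and 0.004 m and angle between pinch_bowl's own z axis and vertical below 0.1 rad and contact force between the fingers and pinch_bowl below 0.05 N and linear speed of pinch_bowl below 0.02 m/s), for 0.2 s.
2. the profile arm is lifted clear of its rest, gripped at its balance point and level (contact force between the fingers and profile_arm above 1 N and x of the grasp point in the frame of balance_point between -0.02 and 0.02 m and contact force between profile_arm and wooden_rest below 0.1 N and z of profile_arm in the frame of wooden_rest above 0.105 m and angle between profile_arm's own z axis and vertical below 0.15 rad), for 0.2 s.
At the end, for the whole second after the job is handed in: bowl upright on the chuck within 10 mm of centre, released; arm held by the fingers alone within 20 mm of its balance point, still, level and along the yoke within 0.07 rad, bore within 6 mm of the yoke axis each way, profile plate over the bowl, touching neither rest, yoke nor bowl (horizontal distance between pinch_bowl and chuck_top below 0.01 m and z of pinch_bowl in the frame of chuck_top between -0.004 and 0.004 m and angle between pinch_bowl's own z axis and vertical below 0.1 rad and contact force between the fingers and pinch_bowl below 0.05 N and contact force between the fingers and profile_arm above 1 N and x of the grasp point in the frame of balance_point between -0.02 and 0.02 m and contact force between profile_arm and wooden_rest below 0.1 N and x of profile_arm in the frame of yoke_axis between -0.006 and 0.006 m and y of profile_arm in the frame of yoke_axis between -0.006 and 0.006 m and z of profile_arm in the frame of yoke_axis between -0.006 and 0.006 m and angle between profile_arm's own z axis and vertical below 0.07 rad and angle between the x axis of profile_arm and the x axis of yoke_axis, either way round below 0.07 rad and horizontal distance between profile_tip and chuck_top below 0.03 m and contact force between profile_arm and hinge_post below 0.5 N and contact force between profile_arm and pinch_bowl below 0.1 N and linear speed of profile_arm below 0.02 m/s); the arm keeps its last pose, push and grip.
It fails at once if the arm touches the bowl (contact force between profile_arm and pinch_bowl above 0.5 N).
It fails at once if a bystander is moved by over 20 mm (distance of any of glass_jar_3, glaze_pot_03, hinge_pin, rib_kidney, stone_grey_oval, stone_pale from where it was at the start of the episode above 0.02 m).
It also fails if it takes over 59 s, if anything falls off the work surface, if the arm or the gripper's body presses on something with over 40 N, if the wrist force passes 120 N, or if a joint passes its speed limit or range.

### The arm

A 6-joint arm with a two-finger parallel gripper is mounted at the origin on a cart in front of the work surface, level with it; the furniture and walls round the work are solid. World frame = base frame: x ahead of the robot, y to its left, z up, the work surface at z = 0. Lengths are in m, angles in degrees, forces in N, time in s.
With the tool pointing down it reaches from about 0.4 to 0.825 m from the base axis. Payload 7 kg.
Tool frame: the origin (TCP) lies on the centre line of the jaws, within the pads' length; the fingertips stand 19 mm ahead of it and the grasp point (between the pads) is the TCP (r.tip_extent is the distance from the TCP to the fingertips, in m); z points along the fingers, y is the line along which they close (so a half turn about z gives the same grasp; the last joint's range is limited). The gripper opens to 88 mm and grips with 3 to 60 N. Pads are 19 mm wide; open, the fingers measure 130 mm over their backs; the gripper's body (78 mm by 193 mm) begins 47 mm behind the grasp point.
Start: joints at [-54.081, 20.546, 0.682, 0, -70.136, -16.507], TCP at [0.224, -0.637, 0.246] pointing down, gripper open.
Joint ranges: [-176.03, 176.03], [-82.01, 121.73], [-58.28, 71.71], [-173.87, 95.51], [-174.79, -0.11], [-173.66, 173.66]. Speed limits (degrees/s): [136.94, 136.94, 172.46, 180, 180, 180].

### API

Orientations are given as [roll, pitch, yaw] about the fixed x, y, z axes, in that order (R = Rz(yaw) Ry(pitch) Rx(roll)).
In Python, from plant import r gives the robot as it stands. The module is installed in compiled form; this text tells all that it offers.
- The arm moves only by the tool jog_arm, never from a script. Its argument "deltas" is a list that holds one entry, the list of rows, each a list of 5 numbers: the opening, from -1 (shut) to 1 (fully open), then the shift along the world's x, y, z in cm, then the turn about the world's z in rad. In form: [[[claw, dx, dy, dz, turn], ...]]. A call has 1 to 8 rows; each row shifts and turns the commanded pose from where the row before left it; what a row does not reach is not made up. A row lasts 1/8 s, in which the tool goes at most 62.5 mm and 10.7 degrees, less where a joint would pass 70% of its speed; a pose out of reach is approached as far as the arm can. A call with a gripper value outside its range is refused whole. The fingers move at their own pace and stop on an object; "force" is the grip in N (left out, the last holds). Time passes only in rows, so rows that do not move let the fingers close. It gives the time, the measured TCP pose, the force, the opening and the grip force at its end, in the units of the state.
- r.get_state(): the state, without advancing time (a new reading comes with each control period).
- r.capture(name): name is "scene" or "side" or "wrist"; returns the picture (420x560x3 uint8, blue, green, red); there is no depth.
- r.camera_info(name): a dict with "fx", "fy", "cx", "cy" (pixels), "view" (4x4, takes a point from world to camera coordinates). Camera axes: x right, y up, looking along -z (the intrinsics and any distortion apply to the point x, -y, -z); pixel columns grow to the right and rows downward; lengths in m; the calibration is good to about 2 mm. The wrist camera is an equidistant fisheye: a pixel r from the principal point sees the ray r / f radians off the axis. A picture is of the moment at which its call begins: read the wrist's pose just before it. camera_info takes no time and is no camera call; for the wrist camera it gives the pose at the moment of the call.
- r.close_job(): hands the job in; it is judged then, once.
The state is a dict: "time_s": time; "joints": joint angles; "qd": joint speeds; "joint_torque": joint torques, N m; "tcp_pos": TCP position; "eef_rot": TCP orientation; "contact_force": force on the tool from outside, world axes, zero at the start; "moment": the same for the moment, N m; "gripper_width": finger opening in m; "gripper_force": force on a finger pad.
Only numpy, scipy, OpenCV 4.12 (cv2) and the standard library are available. Lean on these libraries where they do the work, as an engineer would, in place of code of your own. Each camera call takes 0.05 s, during which the arm holds its last target. There are 200 camera calls.

## Working session

There is one attempt and no reset: what is moved stays moved. The work goes in short steps, Python scripts to look and compute and a tool call to move; the robot and the scene stay as the last step left them, time stands still between calls to the robot, and variables do not carry over. Pictures are saved under pics/ and viewed, at most 10 in all, crops included, and the job is handed in when it is done.

Besides the shell and the picture viewer there is one more tool, called after "Request:" as name(argument=value, ...) on one line, values as JSON. jog_arm: Moves the arm, as the interface text tells. Its arguments: {"type":"object","properties":{"deltas":{"type":"array"},"force":{"type":"number"}},"required":["deltas"]}

```bash
mkdir -p pics; python3 - <<'E'
from plant import r
import cv2,numpy as np
for n in("scene","side","wrist"):
    c=r.camera_info(n); print(n,c["fx"],c["fy"],c["cx"],c["cy"],[k for k in c]); print(np.round(c["view"],4).tolist())
    im=r.capture(n); cv2.imwrite(f"pics/{n}0.png",im)
    if n!="wrist": cv2.imwrite(f"pics/{n}0b.png",cv2.resize(im,(800,600),interpolation=cv2.INTER_CUBIC))
print(r.get_state(), r.tip_extent)
E
```

```text
scene 477.3863583000984 477.3863583000984 278.9564114382185 215.4689271848082 ['fx', 'fy', 'cx', 'cy', 'view']
[[-0.7938, -0.6081, 0.0092, 0.4192], [0.3174, -0.4014, 0.8591, -0.3078], [-0.5188, 0.6849, 0.5117, -1.1027], [0.0, 0.0, 0.0, 1.0]]
side 474.22564515672883 474.22564515672883 276.8924931381181 206.77038651193283 ['fx', 'fy', 'cx', 'cy', 'view']
[[-1.0, -0.0027, -0.0061, 0.5464], [-0.0041, -0.4789, 0.8779, -0.1273], [-0.0053, 0.8779, 0.4788, -1.6105], [0.0, 0.0, 0.0, 1.0]]
wrist 325.19226210127806 325.19226210127806 279.2825862897463 210.18504524717167 ['fx', 'fy', 'cx', 'cy', 'view']
[[-0.3306, 0.9438, 0.0012, 0.6745], [-0.9024, -0.3157, -0.2931, 0.0386], [-0.2763, -0.098, 0.9561, -0.391], [0.0, 0.0, 0.0, 1.0]]
{'time_s': 0.15, 'joints': array([-5.40822434e+01,  2.05814359e+01,  6.46401502e-01, -1.50175248e-02,
       -7.01357066e+01, -1.65049976e+01]), 'qd': array([ 0.02031132, -0.17339913,  0.11169526,  0.04736806, -0.0451904 ,
        0.00846196]), 'joint_torque': array([-5.88768999e-04, -5.83276248e+01,  2.93290472e+01,  7.00107649e+00,
        8.80339503e-03, -1.06211899e-04]), 'tcp_pos': array([ 0.22419556, -0.63631709,  0.24484751]), 'eef_rot': array([ 1.79928162e+02, -6.56168773e-03, -1.60592348e+02]), 'contact_force': array([ 0.32295474, -0.09517799, -0.18668307]), 'moment': array([ 0.0348246 , -0.02503454, -0.00086368]), 'gripper_force': 0.0, 'gripper_width': 0.08723954591345877} 0.019
```

View pics/scene0b.png

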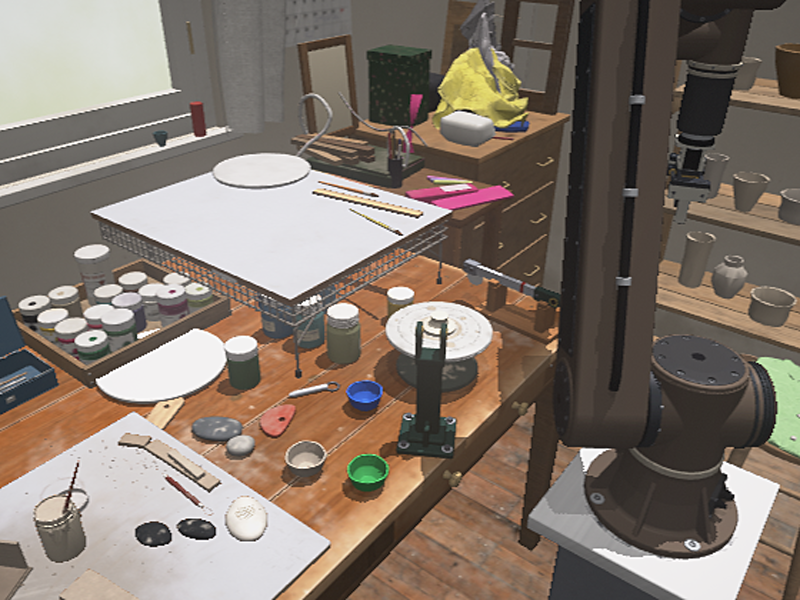

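View pics/side0b.png

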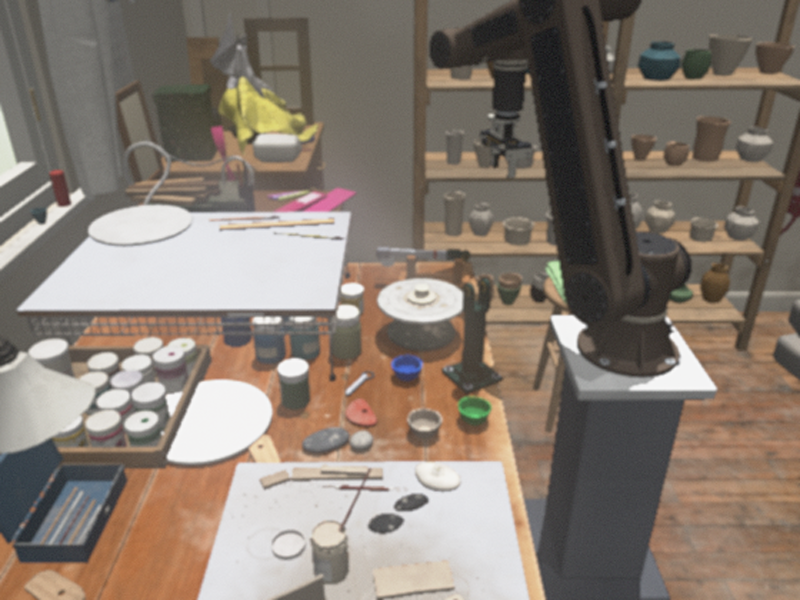

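The brown bowl is at scene (305,460); the blue one (365,395) and the green one (368,472) are look-alikes. The wheel is at (440,335), the post at (430,400), and the rest with the arm at (465–560, 265–320). I'll enlarge these to confirm and measure.

```bash
python3 - <<'E'
import cv2
s=cv2.imread("pics/scene0.png");d=cv2.imread("pics/side0.png")
cv2.imwrite("pics/sc1.png",cv2.resize(s[175:350,190:400],None,fx=3.4,fy=3.4,interpolation=cv2.INTER_CUBIC))
cv2.imwrite("pics/sd1.png",cv2.resize(d[165:315,255:365],None,fx=4,fy=4,interpolation=cv2.INTER_CUBIC))
E
```

```text
(no output)
```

View pics/sc1.png

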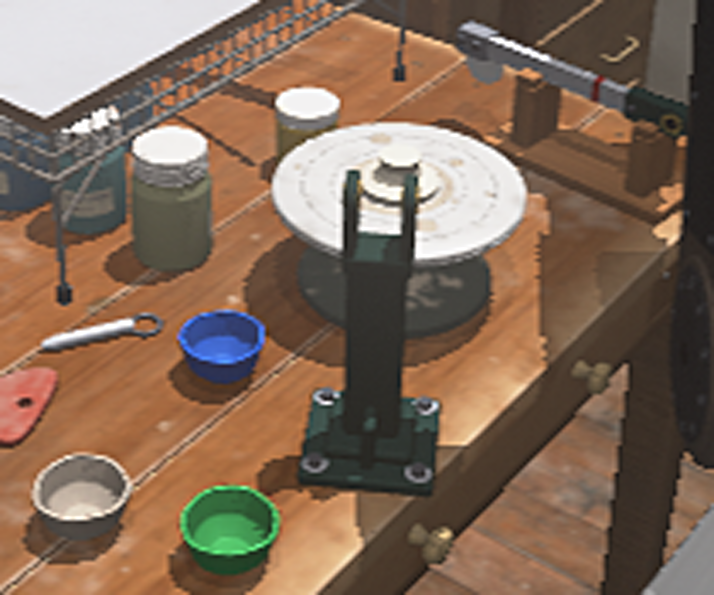

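View pics/sd1.png

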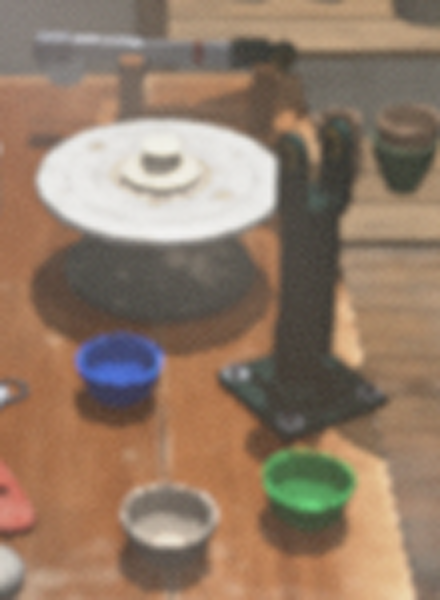

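View pics/wrist0.png

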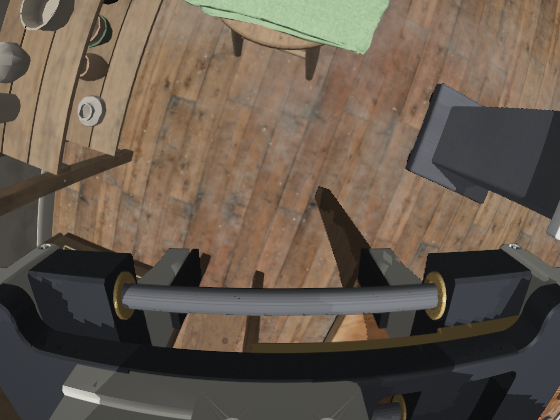

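```bash
cat > h.py <<'E'
from plant import r
import numpy as np, cv2
from scipy.optimize import least_squares
def pr(n,P,c=None):
    c=c or r.camera_info(n); V=np.array(c["view"]); P=np.atleast_2d(P)
    q=P@V[:3,:3].T+V[:3,3]; x,y,z=q[:,0],-q[:,1],-q[:,2]
    if n=="wrist":
        rr=np.hypot(x,y); k=np.arctan2(rr,z)/np.maximum(rr,1e-9); a,b=x*k,y*k
    else: a,b=x/z,y/z
    return np.c_[c["fx"]*a+c["cx"],c["fy"]*b+c["cy"]]
def ray(n,u,c=None):
    c=c or r.camera_info(n); V=np.array(c["view"])
    a,b=(u[0]-c["cx"])/c["fx"],(u[1]-c["cy"])/c["fy"]
    if n=="wrist":
        t=np.hypot(a,b); s=np.sin(t)/max(t,1e-9); d=np.array([a*s,-b*s,-np.cos(t)])
    else: d=np.array([a,-b,-1])
    return -V[:3,:3].T@V[:3,3], V[:3,:3].T@d
def plane(n,u,z,c=None):
    o,d=ray(n,u,c); return o+d*(z-o[2])/d[2]
def tri(obs):
    A=np.zeros((3,3));b=np.zeros(3)
    for n,u in obs:
        o,d=ray(n,u); d=d/np.linalg.norm(d); M=np.eye(3)-np.outer(d,d); A+=M;b+=M@o
    return np.linalg.solve(A,b)
th=np.linspace(0,2*np.pi,181)
def circ(x,y,z,R): return np.c_[x+R*np.cos(th),y+R*np.sin(th),0*th+z]
def fitc(obs,z,R,x0):  # obs: (cam,left,right,top)
    def f(p):
        e=[]
        for n,l,rt,t in obs:
            q=pr(n,circ(*p,z,R)); 
            e+=[v-w for v,w in((q[:,0].min(),l),(q[:,0].max(),rt),(q[:,1].min(),t)) if w is not None]
        return e
    s=least_squares(f,x0); return s.x,np.round(s.fun,2)
S=lambda u,v:((u+.5)/3.4+189.5,(v+.5)/3.4+174.5)
D=lambda u,v:((u+.5)/4+254.5,(v+.5)/4+164.5)
E
python3 - <<'E'
from h import *
np.set_printoptions(precision=4,suppress=True)
def O(sc,sd):
    l,rt,t=sc; a=("scene",S(l,0)[0],S(rt,0)[0],S(0,t)[1])
    l,rt,t=sd; b=("side",D(l,0)[0],D(rt,0)[0] if rt else None,D(0,t)[1]); return [a,b]
print("bowl",fitc(O((33,131,454),(121,217,484)),.036,.034,[.5,.3]))
print("wheel",fitc(O((272,527,123),(37,None,119)),.098,.104,[.5,0]))
print("chuck",fitc(O((379,421,145),(140,180,135)),.128,.018,[.5,0]))
for n,a,b,z in(("band",(597,88),(200,50),.101),("eye",(671,122),(283,53),.09),("clamp",(470,30),(35,45),.09),("yokeL",(352,172),(290,130),.241),("yokeR",(409,170),(340,118),.241),
   ("jar",(172,133),None,.112),("pot",(308,90),None,.069),("shelfleg1",(64,296),None,0),("shelfleg2",(399,75),None,0)):
    print(n,plane("scene",S(*a),z), plane("side",D(*b),z) if b else "", tri([("scene",S(*a)),("side",D(*b))]) if b else "")
# board corners: scene800 vs side800
f=lambda p:(p[0]*.7,p[1]*.7)
for a,b in(((295,303),(335,309)),((452,212),(350,213)),((93,213),(32,308))): print("board",tri([("scene",f(a)),("side",f(b))]))
E
```

```text
bowl (array([0.4899, 0.3034]), array([ 0.11,  0.22,  0.22, -0.33, -0.05,  0.23]))
wheel (array([ 0.4867, -0.076 ]), array([ 0.86, -0.75, -0.17,  0.04,  0.57]))
chuck (array([ 0.4857, -0.0741]), array([-0.13,  0.36, -0.15, -0.37,  0.2 ,  0.5 ]))
band [ 0.4356 -0.3231  0.101 ] [ 0.4385 -0.326   0.101 ] [ 0.4381 -0.3283  0.0989]
eye [ 0.3609 -0.3267  0.09  ] [ 0.3557 -0.3417  0.09  ] [ 0.3575 -0.3181  0.0982]
clamp [ 0.6023 -0.3688  0.09  ] [ 0.6007 -0.3629  0.09  ] [ 0.6011 -0.3667  0.0897]
yokeL [0.3977 0.1197 0.241 ] [0.3966 0.1133 0.241 ] [0.397  0.1206 0.2433]
yokeR [0.3687 0.0935 0.241 ] [0.3576 0.0942 0.241 ] [0.3599 0.1073 0.2493]
jar [ 0.6761 -0.0049  0.112 ]  
pot [ 0.6771 -0.2003  0.069 ]  
shelfleg1 [0.6957 0.1171 0.    ]  
shelfleg2 [ 0.6958 -0.3859  0.    ]  
board [0.6703 0.1325 0.1856]
board [ 0.6719 -0.3943  0.1916]
board [1.2834 0.1602 0.2096]
```

Request:
jog_arm(deltas=[[[1,2.7,3.6,0.7,-0.064],[1,2.7,3.6,0.7,-0.064],[1,2.7,3.6,0.7,-0.064],[1,2.7,3.6,0.7,-0.064],[1,2.7,3.6,0.7,-0.064],[1,2.7,3.6,0.7,-0.064],[1,2.7,3.6,0.7,-0.064],[1,2.7,3.6,0.7,-0.064]]])

```text
time_s: 1.15
tcp_pos: [0.4409, -0.3472, 0.3017]
eef_rot: [180.0, -0.0, 170.0]
contact_force: [0.5, -0.6, -0.2]
gripper_width: 0.0878
gripper_force: 0.0
```

```bash
python3 - <<'E'
from h import *
import pickle
np.set_printoptions(precision=4,suppress=True)
c=r.camera_info("wrist"); im=r.capture("wrist"); pickle.dump(c,open("w1.pkl","wb")); cv2.imwrite("pics/w1.png",im)
s=r.get_state(); print(s["tcp_pos"],s["eef_rot"],s["joints"])
for n,p,z in(("blue",(365,395),.02),("green",(368,472),.02),("pale",(240,445),.01),("grey",(217,428),.01),("pinL",(290,397),.005),("pinR",(335,385),.005),("kidney",(277,420),.005),("board",(187,412),0)):
    print(n,plane("scene",(p[0]*.7,p[1]*.7),z))
E
```

```text
[ 0.4436 -0.3447  0.3026] [179.9729   0.1188 169.8561] [-17.913    7.9586  -8.6844  -0.0448 -73.243  -82.2181]
blue [0.5277 0.1054 0.02  ]
green [0.3934 0.2585 0.02  ]
pale [0.6172 0.3374 0.01  ]
grey [0.6838 0.3328 0.01  ]
pinL [0.6495 0.1845 0.005 ]
pinR [0.607  0.1029 0.005 ]
kidney [0.6198 0.2472 0.005 ]
board [0.7736 0.331  0.    ]
```

View pics/w1.png

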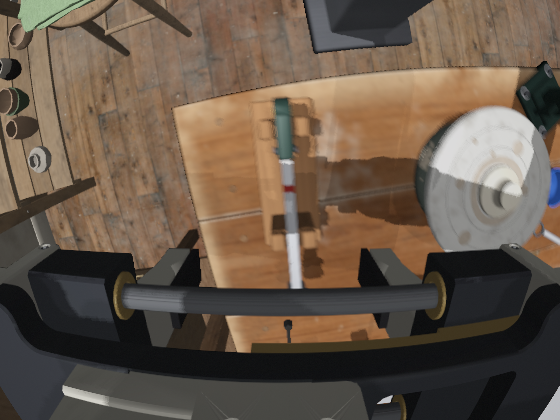

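```bash
python3 - <<'E'
from h import *
import pickle
np.set_printoptions(precision=4,suppress=True)
c=pickle.load(open("w1.pkl","rb")); im=cv2.imread("pics/w1.png")
for n,p,z in(("band",(289,188),.101),("eyeend",(282,98),.095),("castend",(286.5,158),.101),("barfar",(295,285),.101),("barat240",(291.5,240),.101),("chuck",(511,195),.128)):
    print(n,plane("wrist",p,z,c))
b=im.astype(int); red=(b[...,2]-np.maximum(b[...,1],b[...,0])>60); red[:170]=0;red[205:]=0;red[:,:275]=0;red[:,305:]=0
v,u=np.nonzero(red); print("red px",u.mean(),v.mean(),len(u),plane("wrist",(u.mean(),v.mean()),.101,c))
# wheel head white rim: project model for current estimate
q=pr("wrist",circ(.4857,-.0745,.098,.104),c); print("pred head bbox",q.min(0),q.max(0))
q=pr("wrist",circ(.4857,-.0745,.128,.018),c); print("pred chuck bbox",q.min(0),q.max(0))
crop=lambda a,k:cv2.resize(a,None,fx=k,fy=k,interpolation=cv2.INTER_CUBIC)
cv2.imwrite("pics/w1c.png",np.hstack([crop(im[85:295,255:325],2.8),crop(im[85:295,400:560],2.8)]))
E
```

```text
band [ 0.4432 -0.3369  0.101 ]
eyeend [ 0.3475 -0.3275  0.095 ]
castend [ 0.4107 -0.334   0.101 ]
barfar [ 0.5618 -0.3496  0.101 ]
barat240 [ 0.503  -0.3442  0.101 ]
chuck [ 0.4881 -0.0725  0.128 ]
red px 288.5 188.5 32 [ 0.4437 -0.3376  0.101 ]
pred head bbox [427.0566 105.1492] [549.071  262.0094]
pred chuck bbox [498.8936 178.6882] [520.346 207.754]
```

View pics/w1c.png

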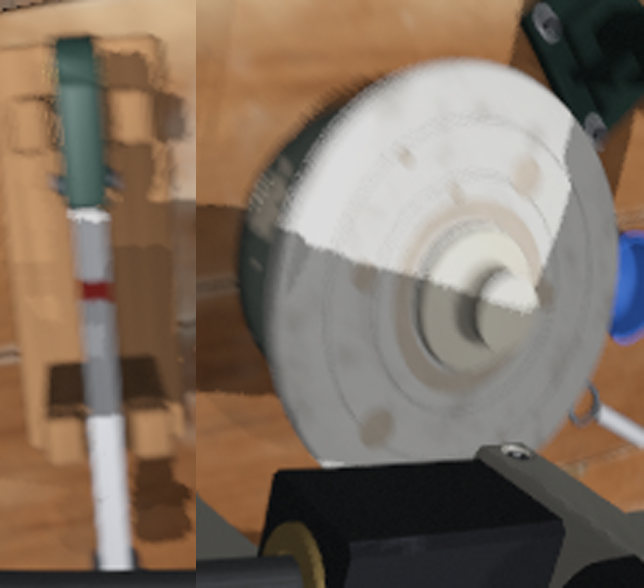

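Request:
jog_arm(deltas=[[[1,0,5,0.5,0.166],[1,0,5,0.5,0.166],[1,0,5,0.5,0.166],[1,0,5,0.5,0.166],[1,0,5,0.5,0.166],[1,0,5,0,0.166],[1,0,5,0,0.166],[1,0,5,0,0.166]]])

```text
time_s: 2.2
tcp_pos: [0.4398, 0.0529, 0.3267]
eef_rot: [-180.0, 0.0, -113.5]
contact_force: [0.6, 0.2, 0.2]
gripper_width: 0.0871
gripper_force: 0.0
```

Request:
jog_arm(deltas=[[[1,0.6,3.1,0,0.166],[1,0.6,3.1,0,0.166],[1,0.6,3.1,0,0.166],[1,0.6,3.1,0,0.166],[1,0.6,3.1,0,0.166],[1,0.6,3.1,0,0.166],[1,0.6,3.1,0,0.166],[1,0.6,3.1,0,0.166]]])

```text
time_s: 3.2
tcp_pos: [0.4883, 0.3003, 0.3263]
eef_rot: [180.0, 0.0, -37.4]
contact_force: [1.0, -0.7, 0.9]
gripper_width: 0.0876
gripper_force: 0.0
```

Request:
jog_arm(deltas=[[[1,0,0,-2.6,0.166],[1,0,0,-2.6,0.166],[1,0,0,-2.6,0.166],[1,0,0,-2.6,0.166],[1,0,0,0,0]]])

```text
time_s: 3.82
tcp_pos: [0.4873, 0.2984, 0.2205]
eef_rot: [179.8, 0.2, 0.2]
contact_force: [-0.4, 0.0, 0.5]
gripper_width: 0.0879
gripper_force: 0.0
```

```bash
python3 - <<'E'
from h import *
import pickle
np.set_printoptions(precision=4,suppress=True)
c=r.camera_info("wrist"); im=r.capture("wrist"); pickle.dump(c,open("w2.pkl","wb")); cv2.imwrite("pics/w2.png",im)
for n in("scene","side"): cv2.imwrite(f"pics/{n}2.png",r.capture(n))
s=r.get_state(); print(s["tcp_pos"],s["eef_rot"],s["joints"])
q=pr("wrist",circ(.4899,.3034,.036,.034),c); print("pred rim bbox",q.min(0),q.max(0))
print(pr("wrist",[[.378,.108,.224],[.486,-.075,.128]],c))
E
```

```text
[0.4889 0.2997 0.2238] [-179.9548   -0.0713    0.1197] [ 51.0713  11.8838 -14.3298   0.03   -63.7064  39.0352]
pred rim bbox [241.0291 156.3769] [307.2535 220.7741]
[[515.5926 385.402 ]
 [600.0263 218.7043]]
```

View pics/w2.png

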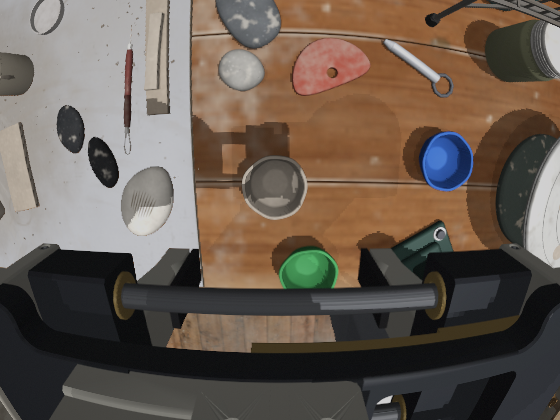

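Request:
jog_arm(deltas=[[[1,0.1,0.2,-2.4,0],[1,0.1,0.2,-2.4,0],[1,0.1,0,-2.4,0],[1,0,0,-2.4,0],[1,0,0,-2.4,0],[1,0,0,-2.4,0],[1,0,0,-2.4,0],[1,0,0,-2.4,0]]])

```text
time_s: 4.97
tcp_pos: [0.4923, 0.3044, 0.0313]
eef_rot: [-179.9, -0.1, 0.2]
contact_force: [-0.8, -0.1, -0.2]
gripper_width: 0.0878
gripper_force: 0.0
```

Request:
jog_arm(deltas=[[[1,0,0,-0.3,0],[0.6,0,0,0,0],[0.3,0,0,0,0],[0.3,0,0,0,0],[0.3,0,0,0,0],[0.3,0,0,0,0]]], force=10)

```text
time_s: 5.72
tcp_pos: [0.4919, 0.3039, 0.0286]
eef_rot: [-179.9, -0.1, 0.3]
contact_force: [-0.9, 0.3, 5.5]
gripper_width: 0.0656
gripper_force: 10.0
```

Request:
jog_arm(deltas=[[[0.3,0,0,0.5,0],[0.3,0,0,1.5,0],[0.3,0,0,3,0],[0.3,0,0,4,0],[0.3,0,0,5,0],[0.3,0,0,5,0],[0.3,0,0,4,0],[0.3,0,0,0,0]]])

```text
time_s: 6.72
tcp_pos: [0.4925, 0.3043, 0.2625]
eef_rot: [-179.7, -0.3, 0.3]
contact_force: [0.0, 0.1, -1.4]
gripper_width: 0.0658
gripper_force: 10.0
```

```bash
python3 - <<'E'
from h import *
import pickle
np.set_printoptions(precision=4,suppress=True)
c=r.camera_info("wrist"); im=r.capture("wrist"); pickle.dump(c,open("w3.pkl","wb")); 
s=r.get_state(); print(s["tcp_pos"],s["eef_rot"],s["gripper_width"],s["gripper_force"],s["contact_force"])
d=r.capture("side"); e=r.capture("scene"); cv2.imwrite("pics/scene3.png",e); cv2.imwrite("pics/side3.png",d)
t=s["tcp_pos"]; a=pr("side",t)[0].astype(int); b=pr("scene",t)[0].astype(int); print(a,b)
k=lambda i,p,f:cv2.resize(i[max(p[1]-40,0):max(p[1]-40,0)+90,p[0]-45:p[0]+45],None,fx=f,fy=f,interpolation=cv2.INTER_CUBIC)
A=np.hstack([k(d,a,3),k(e,b,3)])
B=cv2.resize(im[200:400,60:480],(540,257))
cv2.imwrite("pics/v3.png",np.vstack([A,B]))
E
```

```text
[0.4915 0.3037 0.2599] [-179.8236   -0.1399    0.2935] 0.06584060081869071 9.99993254537003 [ 0.1383  0.5071 -2.6066]
[297 224] [206 239]
```

View pics/v3.png

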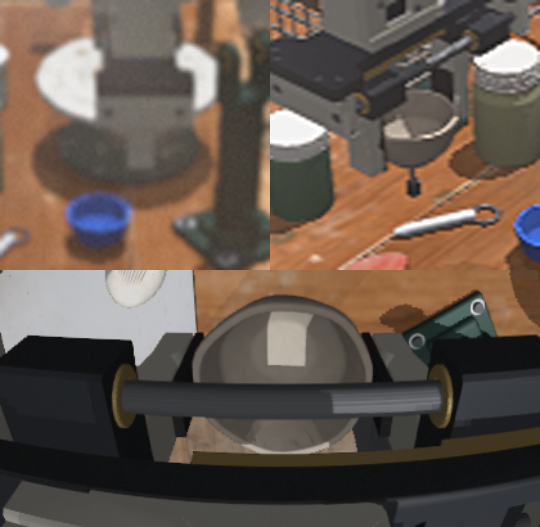

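```bash
python3 - <<'E'
from h import *
import pickle
c=pickle.load(open("w3.pkl","rb"))
for z in(.265,.2675,.27):
    f=lambda p:(lambda q:[q[:,0].min()-208.5,q[:,0].max()-349,(q[:,1].min()-220)])(pr("wrist",circ(p[0],p[1],z,.034),c))
    s=least_squares(f,[.49,.303]); print(z,s.x,s.fun)
E
```

```text
0.265 [0.49179014 0.30482123] [ 0.78907078 -0.78498019 -0.13307397]
0.2675 [0.49253102 0.30480854] [-0.34110542  0.33930704  0.0586071 ]
0.27 [0.493269   0.30479591] [-1.50688966  1.49880738  0.26384625]
```

Request:
jog_arm(deltas=[[[0.3,0,-2,0,0],[0.3,0,-4,0,0],[0.3,-0.1,-5,0,0],[0.3,-0.1,-5,0,0],[0.3,-0.1,-5,0,0],[0.3,-0.1,-5,0,0],[0.3,-0.1,-5,0,0],[0.3,0,-4,0,0]]])

```text
time_s: 7.88
tcp_pos: [0.4849, -0.0491, 0.2568]
eef_rot: [180.0, 0.1, 0.2]
contact_force: [0.7, 0.2, -0.4]
gripper_width: 0.0658
gripper_force: 10.0
```

Request:
jog_arm(deltas=[[[0.3,0,-2,0,0],[0.3,0,-0.7,-1,0],[0.3,0,0,-2.5,0],[0.3,0,0,-2.5,0],[0.3,0,0,-2,0],[0.3,0,0,-1,0],[0.3,0,0,-0.6,0],[0.3,0,0,0,0]]])

```text
time_s: 8.88
tcp_pos: [0.4863, -0.0736, 0.1615]
eef_rot: [180.0, 0.0, 0.3]
contact_force: [0.4, -0.0, -0.3]
gripper_width: 0.0656
gripper_force: 10.0
```

```bash
python3 - <<'E'
from h import *
np.set_printoptions(precision=4,suppress=True)
for _ in range(3):
    c=r.camera_info("wrist");w=r.capture("wrist"); s=r.get_state(); print(s["tcp_pos"],s["contact_force"])
d=r.capture("side"); e=r.capture("scene"); cv2.imwrite("pics/scene4.png",e); cv2.imwrite("pics/side4.png",d); cv2.imwrite("pics/w4.png",w)
a,b=[pr(n,[.486,-.074,.14])[0].astype(int) for n in("side","scene")]; print(a,b)
k=lambda i,p:cv2.resize(i[p[1]-30:p[1]+30,p[0]-35:p[0]+35],None,fx=5.5,fy=5.5,interpolation=cv2.INTER_CUBIC)
cv2.imwrite("pics/v4.png",np.hstack([k(d,a),k(e,b)]))
E
```

```text
[ 0.4865 -0.0735  0.1619] [ 0.6347 -0.4647 -0.5868]
[ 0.4867 -0.0735  0.1621] [ 0.5506  0.3709 -0.4089]
[ 0.4867 -0.0735  0.1622] [-0.5394 -0.5687 -0.5588]
[294 198] [307 216]
```

View pics/v4.png

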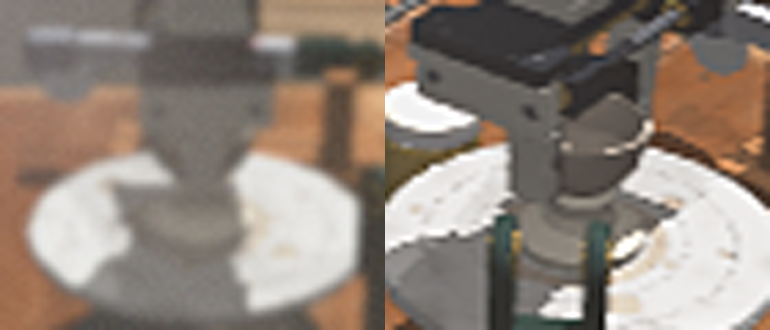

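Request:
jog_arm(deltas=[[[0.3,0,0,-0.3,0],[0.3,0,0,-0.1,0],[0.3,0,0,-0.1,0],[0.3,0,0,0,0]]])

```text
time_s: 9.62
tcp_pos: [0.4865, -0.0737, 0.157]
eef_rot: [180.0, -0.0, 0.3]
contact_force: [-2.4, -0.3, 3.8]
gripper_width: 0.0653
gripper_force: 10.0
```

Request:
jog_arm(deltas=[[[0.6,0,0,0,0],[0.8,0,0,0,0],[1,0,0,0,0],[1,0,0,0,0]]])

```text
time_s: 10.12
tcp_pos: [0.4863, -0.0736, 0.1565]
eef_rot: [180.0, 0.0, 0.3]
contact_force: [-0.5, -0.6, -0.1]
gripper_width: 0.0867
gripper_force: 0.0
```

Request:
jog_arm(deltas=[[[1,0,0,1,0],[1,0,0,2,0],[1,0,0,3,0],[1,0,0,4,0],[1,0,0,4,0],[1,0,0,0,0]]])

```text
time_s: 10.88
tcp_pos: [0.4879, -0.0736, 0.3007]
eef_rot: [-180.0, -0.4, 0.3]
contact_force: [-0.2, 0.1, 0.3]
gripper_width: 0.088
gripper_force: 0.0
```

```bash
python3 - <<'E'
from h import *
import pickle
np.set_printoptions(precision=4,suppress=True)
c=r.camera_info("wrist");w=r.capture("wrist"); s=r.get_state(); print(s["tcp_pos"],s["eef_rot"],s["contact_force"])
cv2.imwrite("pics/w5.png",w); pickle.dump(c,open("w5.pkl","wb"))
for n in("side","scene"): cv2.imwrite(f"pics/{n}5.png",r.capture(n))
q=pr("wrist",circ(.4867,-.0733,.164,.034),c); print("rim pred",q.min(0),q.max(0))
print("yoke",pr("wrist",[[.378,.108,.241]],c))
for v in range(int(q[:,1].min())-12,int(q[:,1].min())+14,2): print(v,w[v,int(q[:,0].mean())])
v=int(q[:,1].mean())
for u in list(range(int(q[:,0].min())-14,int(q[:,0].min())+12,2))+[0]+list(range(int(q[:,0].max())-12,int(q[:,0].max())+14,2)): print(u,w[v,u])
E
```

```text
[ 0.4869 -0.0735  0.2985] [-179.9554   -0.2046    0.3016] [ 0.9325 -0.624  -0.857 ]
rim pred [241.0956 169.6758] [317.5368 243.1799]
yoke [[ 82.7043 343.4267]]
157 [ 90  97 104]
159 [104 107 108]
161 [83 90 93]
163 [115 124 128]
165 [115 124 128]
167 [115 123 127]
169 [115 124 127]
171 [79 86 89]
173 [ 89  97 104]
175 [82 90 96]
177 [65 71 76]
179 [69 75 80]
181 [71 78 83]
227 [198 200 200]
229 [200 201 202]
231 [187 189 189]
233 [191 194 194]
235 [201 203 203]
237 [201 203 203]
239 [201 203 203]
241 [132 138 144]
243 [ 94 102 109]
245 [82 89 95]
247 [58 63 67]
249 [57 62 66]
251 [57 62 66]
0 [76 80 82]
305 [74 81 87]
307 [61 67 71]
309 [57 62 67]
311 [58 63 68]
313 [61 66 71]
315 [ 91  99 106]
317 [127 137 145]
319 [192 198 203]
321 [212 212 213]
323 [212 212 213]
325 [212 212 213]
327 [208 208 208]
329 [181 187 192]
```

Request:
jog_arm(deltas=[[[1,0,2,3,0],[1,-1,3,3,0],[1,-1.1,3,3,0],[1,-1.1,3,3,0],[1,-1.1,3,0,0],[1,-1.1,2.4,0,0],[1,-1,1,0,0],[1,0,0,0,0]]])

```text
time_s: 12.02
tcp_pos: [0.4217, 0.1006, 0.4161]
eef_rot: [180.0, 0.0, 0.4]
contact_force: [-0.4, 0.7, 0.4]
gripper_width: 0.0877
gripper_force: 0.0
```

```bash
python3 - <<'E'
from h import *
import pickle
np.set_printoptions(precision=4,suppress=True)
c=r.camera_info("wrist");w=r.capture("wrist"); s=r.get_state(); print(s["tcp_pos"],s["eef_rot"])
cv2.imwrite("pics/w6.png",w); pickle.dump(c,open("w6.pkl","wb"))
W=np.array([.4868,-.0742])
def cheeks(phi,W,n=40):
    X=np.array([np.cos(phi),np.sin(phi)]);Y=np.array([-X[1],X[0]]); P=W-.215*X; out=[]
    for sg in(1,-1):
        pts=[]
        for y in(.015,.025):
            for z in(.184,.2,.224): 
                for x in(-.017,.017): pts.append((x,sg*y,z))
            for a in np.linspace(0,np.pi,n): pts.append((.017*np.cos(a),sg*y,.224+.017*np.sin(a)))
        pts=np.array(pts); out.append(np.c_[P+pts[:,:1]*X+pts[:,1:2]*Y,pts[:,2]])
    return P,out
lo=[]
def f(p):
    P,(a,b)=cheeks(p[0],W+p[1:]); A=pr("scene",a);B=pr("scene",b)
    if A[:,0].mean()>B[:,0].mean(): A,B=B,A
    o=[A[:,0].min(),A[:,0].max(),A[:,1].min(),B[:,0].min(),B[:,0].max(),B[:,1].min()]
    m=[S(344,0)[0],S(361,0)[0],S(0,169)[1],S(402,0)[0],S(418,0)[0],S(0,165)[1]]
    return np.r_[np.array(o)-m,p[1:]/.0015]
s=least_squares(f,[np.radians(-60),0,0],x_scale=[.1,.001,.001])
print("scene fit",np.degrees(s.x[0]),W+s.x[1:],cheeks(s.x[0],W+s.x[1:])[0],s.fun)
P,_=cheeks(s.x[0],W); print("P",P,"px",pr("wrist",[[*P,.241]],c))
q=pr("wrist",[[*P,.241]],c)[0].astype(int)
# coarse ascii of wrist luminance / greenness around yoke
g=w[q[1]-44:q[1]+44:3,q[0]-60:q[0]+60:2].astype(int); print("origin",q-[60,44])
for row in g: print("".join("GgdDW"[4 if min(x)>120 else 0 if x[1]>x[2]+8 and x.sum()>110 else 1 if x[1]>x[2]+3 else 2 if x.sum()<150 else 3] for x in row))
E
```

```text
[0.4221 0.1003 0.4163] [179.9713   0.0252   0.3534]
scene fit -59.53625585513361 [ 0.4877 -0.0751] [0.3787 0.1102] [-0.5878  0.4891  0.0086 -0.5863  0.7745  2.4261  0.5705 -0.6312]
P [0.3778 0.1111] px [[269.0727 235.474 ]]
origin [209 191]
DDDDDDDDDDDDDDDDDDggggggggggggggggggggGGGGGGGWWDWWDDDDDDDDDD
DDDDDDDDDDDDDDDDDDDGggggggggggggggggggGGGGGGGWDDDWGDDDDDDDDD
DDDDDDDDDDDDDDDDDDDDGGggggggggggggggggGGGGGGGWWWWWDDDDDDDDDD
DDDDDDDDDDDDDDDDDDDDDGgggggggggggGGggggGGGGGGGGDDDDDDDDDDDDD
WWDDDDDDDDDDDDDDDDDDDggggggdgggggGGggggGGGGGDDDDDDDDWWWDDDDD
WWWWWDDDDDDDDDDDDDDDggggdddDdggggGGGgggGGGDDDDDDDDWWWWWWWWWW
WWWWWWWDDDDDDDDDDDDDggdddDDgGGGGgGGGGggDDDDDDDDDDDWWWWWWWWWD
WWWWWWWWWWWWWWWWWWDddddDDgGGGGGGGGGGGGgWWDDWWWWWWWWWWWWWWWWD
DDDDDDDDDDDDDDDDDDDgdDggGGGGGGGGGGGGGGGdDDDDDDDDDDDDDDDDDDDD
DDDDDDDDDDDDDDDDDDgggGGGGGGGGGGGGGGGGGGGgddddddddddddddddddd
DDDDDDDDDDDDDDDDDDDgGGGGGGGGGGggggggggGGGddddddddddddddddddd
DDDDDDDDDDDDDDDDDDDDgGGgDGGggggggggggggggGdddddddddddddddddd
DDDDDDDDDDDDDDDDDDDDDDDDDdggggggggggggggggdddddddddddddddddd
DDDDDDDDDDDDDDDDDDDDDDDDDdDgggggggggggggggdddddddddddddddddd
DDDDD
[... 270 characters left out ...]
DdgGGGGGGGgdddddddddddddddddd
DDDDDDDDDDDDDDDDDDDDDDDDDDDDggggGGGGGGGGdddddddddddddddddddd
DDDDDDDDDDDDDDDDDDDDDDDDDDDDgGGGGGGGGGdddddddddddddddddddddd
DDDDDDDDDDDDDDDDDDDDDDDDDDDDDgGGGGGgdddddddddddddddddddddddd
DDDDDDDDDDDDDDDDDDDDDDDDDDDDDDDDdddddddddddddddddddddddddddd
DDDDDDDDDDDDDDDDDDDDDDDDDDDDDDDDdddddddddddddddddddddddddddd
DDDDDDDDDDDDDDDDDDDDDDDDDDDDDDDDdddddddddddddddddddddddddddd
DDDDDDDDDDDDDDDDDDDDDDDDDDDDDDDDdddddddddddddddddddddddddddd
DDDDDDDDDDDDDDDDDDDDDDDDDDgDDDDDdddddddddddddddddddddddddddd
DDDDDDDDDDDDDDDDDDDDDDDDDDDDDDDDdddddddddddddddddddddddddddd
DDDDDDDDDDDDDDDDDDDDDDDDDDDDDDDDdddddddddddddddddddddddddddd
DDDDDDDDDDDDDDDDDDDDDDDDDDDDDDDddddddddddddddddddddddddddddd
```

```bash
cat > yk.py <<'E'
from h import *
import pickle
from scipy.optimize import minimize
c=pickle.load(open("w6.pkl","rb")); w=cv2.imread("pics/w6.png").astype(int)
G=((w[...,1]>w[...,2]+8)&(w.sum(2)>110)).astype(float)
x0,y0,x1,y1=235,201,305,260; K=4
Gc=cv2.resize(G[y0:y1,x0:x1],None,fx=K,fy=K,interpolation=cv2.INTER_LINEAR)
def model(px,py,phi):
    X=np.array([np.cos(phi),np.sin(phi)]);Y=np.array([-X[1],X[0]]); m=np.zeros_like(Gc)
    a=np.linspace(0,np.pi,25)
    for sg in(1,-1):
        e=[]
        for y in(.015,.025):
            P=np.c_[np.array([px,py])+.017*np.cos(a)[:,None]*X+sg*y*Y,.224+.017*np.sin(a)]; e.append(pr("wrist",P,c))
        poly=np.r_[e[0],e[1][::-1]]; poly=((poly-[x0,y0]+.5)*K-.5)
        cv2.fillPoly(m,[np.round(poly).astype(np.int32)],1.)
    return m
def cost(p):
    m=cv2.GaussianBlur(model(p[0]/1e3,p[1]/1e3,np.radians(p[2])),(0,0),3); return np.mean((m-Gc)**2)
best=min((minimize(cost,[378+dx,110+dy,-60+da],method="Nelder-Mead",options=dict(initial_simplex=np.array([378+dx,110+dy,-60+da])+np.array([[0,0,0],[3,0,0],[0,3,0],[0,0,5]]))) for dx in(-3,0,3) for dy in(-3,0,3) for da in(-4,0,4)),key=lambda s:s.fun)
print(best.x,best.fun,np.mean(Gc**2))
m=model(best.x[0]/1e3,best.x[1]/1e3,np.radians(best.x[2]))
for row_m,row_g in zip(m[::10,::6],Gc[::10,::6]): print("".join(".mg#"[int(a>.5)+2*int(b>.5)] for a,b in zip(row_m,row_g)))
P=best.x[:2]/1e3; print("wheel implied",P+.215*np.array([np.cos(np.radians(best.x[2])),np.sin(np.radians(best.x[2]))]))
for W in([.4868,-.0742],[.4877,-.0751]): print(np.linalg.norm(P-W),np.degrees(np.arctan2(W[1]-P[1],W[0]-P[0])))
E
python3 yk.py
```

```text
[379.5423118  110.31800268 -67.14249012] 0.06568181751379788 0.17461528639527846
..........gg...............gg.....gggggggggg...
...........................ggg....gggggggg.....
..........................###gg...ggggg........
......................g##m####gg..gg...........
...................g##########ggg..............
................#############ggggg.............
.........mmmm##############gggggggg............
..........###############ggggggggggg...........
.........gg##########gg...........ggg..........
..........g######gggg..........................
...............................................
...............................................
...............................................
...............................................
.....................................m.........
...................................g##.........
.................................g####m........
..............................gg######mm.......
............................#########mm........
...................m..mmm###########m..........
....................mm###########mm............
.....................m#########m...............
......................mmmmm....................
...............................................
wheel implied [ 0.46305706 -0.08779885]
0.21342704840373644 -59.83117275007998
0.2146576838454886 -59.744211478245006
```

Request:
jog_arm(deltas=[[[1,0,-3,0,0],[1,0.2,-6,0,-0.02],[1,0.3,-6,0,-0.02],[1,0.3,-6,0,-0.02],[1,0.3,-6,-3,-0.02],[1,0.3,-6,-3,-0.03],[1,0.3,-6,-3,0],[1,0.4,-4.8,-3,0]]])

```text
time_s: 13.08
tcp_pos: [0.4418, -0.3283, 0.3016]
eef_rot: [180.0, 0.0, -6.1]
contact_force: [0.2, 1.2, 0.4]
gripper_width: 0.0879
gripper_force: 0.0
```

Request:
jog_arm(deltas=[[[1,0,0,-2,0],[1,0,0,0,0]]])

```text
time_s: 13.32
tcp_pos: [0.4411, -0.3262, 0.2806]
eef_rot: [-179.9, 0.3, -6.1]
contact_force: [-0.1, 0.1, -0.1]
gripper_width: 0.0875
gripper_force: 0.0
```

```bash
cat > bar.py <<'E'
from h import *
import pickle
np.set_printoptions(precision=4,suppress=True)
c=r.camera_info("wrist");w=r.capture("wrist"); s=r.get_state(); print(s["tcp_pos"],s["eef_rot"],s["joints"])
cv2.imwrite("pics/w7.png",w); pickle.dump(c,open("w7.pkl","wb"))
b=w.astype(int); pc=pr("wrist",[[.4437,-.3376,.101]],c)[0].astype(int); print("pred",pc)
red=(b[...,2]-np.maximum(b[...,1],b[...,0])>60).astype(np.uint8); mk=np.zeros_like(red); mk[max(pc[1]-40,0):pc[1]+40,pc[0]-40:pc[0]+40]=1
n,l,st,ce=cv2.connectedComponentsWithStats(red*mk); i=1+np.argmax(st[1:,4]); print(st[1:].tolist()); u=ce[i]; print("band px",u,st[i],plane("wrist",u,.101,c))
for row in b[pc[1]-40:pc[1]+40:4,pc[0]-40:pc[0]+40:2]: print("".join("R" if x[2]-max(x[0],x[1])>60 else "s" if max(x)-min(x)<25 and sum(x)>240 else "k" if max(x)-min(x)<25 else "o" if x[2]>x[1]+15 else "g" for x in row))
E
python3 bar.py
```

```text
[ 0.442  -0.3259  0.2823] [-179.998     0.1112   -6.0745] [-15.9522   7.4452 -11.9595   0.0181 -70.7052  99.8716]
pred [290 189]
[[287, 188, 12, 6, 72]]
band px [292.5 190.5] [287 188  12   6  72] [ 0.442  -0.3392  0.101 ]
ooooooooooooooooooosssssoooooooooooooooo
ooooooooooooooooooosssssoooooooooooooooo
ooooooooooooooooooosssssoooooooooooooooo
ooooooooooooooooooossssssooooooooooooooo
ooooooooooooooooooossssssooooooooooooooo
ooooooooooooooooooossssssooooooooooooooo
ooooooooooooooooooossssssooooooooooooooo
ooooooooooooooooooossssssooooooooooooooo
ooooooooooooooooooossssssooooooooooooooo
ooooooooooooooooooossssssooooooooooooooo
oooooooooooooooooooRRRRRRooooooooooooooo
oooooooooooooooooooRRRRRRooooooooooooooo
ooooooooooooooooooossssssooooooooooooooo
ooooooooooooooooooossssssooooooooooooooo
ooooooooooooooooooossssssooooooooooooooo
ooooooooooooooooooossssssooooooooooooooo
ooooooooooooooooooossssssooooooooooooooo
ooooooooooogoogookksssssskoooooooooooooo
oooooooooooooogogkkkkkkkkkkkoooooooooooo
oooooooooooooookskkkssssskksoooooooooooo
```

```bash
python3 - <<'E'
from h import *
import pickle
c=pickle.load(open("w7.pkl","rb")); w=cv2.imread("pics/w7.png").astype(int)
P=[]
for v in list(range(110,186,3))+list(range(196,214,3)):
    row=w[v,270:315]; m=(row.max(1)-row.min(1)<25)&(row.sum(1)>240); u=np.nonzero(m)[0]+270
    if 7<len(u)<20 and np.ptp(u)==len(u)-1: P.append([v,u.mean(),*plane("wrist",(u.mean(),v),.101,c)[:2]])
P=np.array(P); k=np.polyfit(P[:,2],P[:,3],1); print(len(P),P[0],P[-1],np.degrees(np.arctan(k[0])),np.std(P[:,3]-np.polyval(k,P[:,2])), np.polyval(k,.4437))
E
```

```text
32 [110.         291.           0.52217733  -0.34590207] [211.         292.5          0.42041826  -0.33704583] -5.071917604601857 0.00022470058730408003 -0.3395602727891277
```

Request:
jog_arm(deltas=[[[1,0.1,-0.6,-1,0.01],[1,0,-0.65,-3,0],[1,0,0,-3,0],[1,0,0,-3,0],[1,0,0,-3,0],[1,0,0,-3,0],[1,0,0,-2,0],[1,0,0,0,0]]])

```text
time_s: 14.38
tcp_pos: [0.4434, -0.3372, 0.102]
eef_rot: [-180.0, 0.1, -5.4]
contact_force: [-0.3, 0.2, -0.3]
gripper_width: 0.0879
gripper_force: 0.0
```

Request:
jog_arm(deltas=[[[1,0,-0.1,-1.2,0],[0,0,0,0,0],[-0.5,0,0,0,0],[-0.7,0,0,0,0],[-0.9,0,0,0,0],[-0.9,0,0,0,0],[-0.9,0,0,0,0],[-0.9,0,0,0,0]]], force=45)

```text
time_s: 15.38
tcp_pos: [0.4437, -0.3386, 0.0908]
eef_rot: [-180.0, 0.0, -5.4]
contact_force: [0.2, 0.4, -0.7]
gripper_width: 0.0234
gripper_force: 0.0
```

Request:
jog_arm(deltas=[[[-0.9,0,0,0,0],[-0.9,0,0,0,0],[-0.9,0,0,0,0],[-0.9,0,0,0,0]]])

```text
time_s: 15.88
tcp_pos: [0.4437, -0.3387, 0.0908]
eef_rot: [180.0, 0.0, -5.4]
contact_force: [-1.0, -2.0, 0.5]
gripper_width: 0.012
gripper_force: 45.0
```

Request:
jog_arm(deltas=[[[-0.9,0,0,0.5,0],[-0.9,0,0,1,0],[-0.9,0,0,2,0],[-0.9,0,0,2,0],[-0.9,0,0,2,0],[-0.9,0,0,3,0],[-0.9,0,0,3,0],[-0.9,0,0,0,0]]])

```text
time_s: 16.88
tcp_pos: [0.4449, -0.3391, 0.2286]
eef_rot: [179.9, -0.3, -5.4]
contact_force: [0.1, -0.2, -4.4]
gripper_width: 0.0119
gripper_force: 45.0
```

Request:
jog_arm(deltas=[[[-0.9,0,0,2,0],[-0.9,0,0,2,0],[-0.9,0,0,2,0],[-0.9,0,0,1,0],[-0.9,0,0,0,0],[-0.9,0,0,0,0]]])

```text
time_s: 17.62
tcp_pos: [0.4433, -0.3383, 0.2945]
eef_rot: [-180.0, 0.1, -5.4]
contact_force: [0.1, 0.8, -4.6]
gripper_width: 0.0119
gripper_force: 45.0
```

```bash
cat > st.py <<'E'
from h import *
import pickle,sys
np.set_printoptions(precision=4,suppress=True)
c=r.camera_info("wrist");w=r.capture("wrist"); s=r.get_state(); t=s["tcp_pos"]; print(t,s["eef_rot"],s["joints"],s["contact_force"],s["moment"],s["gripper_width"],s["gripper_force"])
k=sys.argv[1]; cv2.imwrite(f"pics/w{k}.png",w); pickle.dump(c,open(f"w{k}.pkl","wb"))
for n in("scene","side"): cv2.imwrite(f"pics/{n}{k}.png",r.capture(n))
b=w.astype(int); y=np.radians(s["eef_rot"][2]); X=np.array([np.cos(y),np.sin(y),0])
print("tcp px",pr("wrist",t+[0,0,.011],c))
P=[]
pts=[]
for a in np.arange(.02,.12,.005):
    q=pr("wrist",t+a*X+[0,0,.011],c)[0]; u,v=np.round(q).astype(int)
    row=b[v,u-25:u+26]; m=(row.max(1)-row.min(1)<25)&(row.sum(1)>240)
    g=np.nonzero(m)[0]; pts.append((round(a,3),int(v),len(g),(g.min()-25,g.max()-25) if len(g) else None))
print(pts)
E
python3 st.py 8
```

```text
[ 0.4433 -0.3384  0.2946] [-179.9547    0.0977   -5.4395] [-17.2553   7.9025  -9.8038  -0.0255 -72.3985 101.8235] [ 0.3424 -0.1733 -3.7335] [-0.0968  0.1195  0.0121] 0.011735812719358753 44.99075889587402
tcp px [[280.0137 294.351 ]]
[(np.float64(0.02), 255, 38, (np.int64(-25), np.int64(25))), (np.float64(0.025), 245, 27, (np.int64(-14), np.int64(12))), (np.float64(0.03), 234, 27, (np.int64(-14), np.int64(12))), (np.float64(0.035), 223, 27, (np.int64(-14), np.int64(12))), (np.float64(0.04), 211, 28, (np.int64(-15), np.int64(12))), (np.float64(0.045), 200, 29, (np.int64(-15), np.int64(13))), (np.float64(0.05), 188, 29, (np.int64(-15), np.int64(13))), (np.float64(0.055), 176, 29, (np.int64(-15), np.int64(13))), (np.float64(0.06), 163, 30, (np.int64(-16), np.int64(13))), (np.float64(0.065), 151, 30, (np.int64(-16), np.int64(13))), (np.float64(0.07), 138, 30, (np.int64(-16), np.int64(13))), (np.float64(0.075), 126, 30, (np.int64(-16), np.int64(13))), (np.float64(0.08), 113, 30, (np.int64(-16), np.int64(13))), (np.float64(0.085), 100, 30, (np.int64(-16), np.int64(13))), (np.float64(0.09), 88, 30, (np.int64(-16), np.int64(13))), (np.float64(0.095), 75, 30, (np.int64(-16), np.int64(13))), (np.float64(0.1), 63, 30, (np.int64(-16), np.int64(13))), (np.float64(0.105), 51, 30, (np.int64(-16), np.int64(13))), (np.float64(0.11), 38, 30, (np.int64(-16), np.int64(13))), (np.float64(0.115), 27, 30, (np.int64(-16), np.int64(13)))]
```

```bash
python3 - <<'E'
from h import *
import pickle
c=pickle.load(open("w8.pkl","rb")); w=cv2.imread("pics/w8.png").astype(int)
t=np.array([.4433,-.3384,.2946]); y=np.radians(-5.44); X=np.array([np.cos(y),np.sin(y),0]);Y=np.array([-X[1],X[0],0])
for a in(.03,.06,.09,.115):
    e=pr("wrist",[t+a*X+s*.006*Y+[0,0,.011] for s in(1,-1)],c); print(a,e[:,0],e[0,1])
for v in range(0,40,2): 
    row=w[v,225:335]; m=(row.max(1)-row.min(1)<25)&(row.sum(1)>240); g=np.nonzero(m)[0]+225; print(v,g.min(),g.max(),len(g),w[v,279])
E
```

```text
0.03 [265.86286329 294.21213647] 233.77315985502315
0.06 [264.88510882 295.01381691] 163.24224691178142
0.09 [264.32375085 295.33552768] 87.74418356976899
0.115 [264.25331013 295.17111118] 26.53415108830393
0 243 316 65 [172 165 160]
2 252 305 54 [160 154 150]
4 253 305 53 [146 139 135]
6 255 304 48 [89 84 82]
8 266 290 25 [122 118 116]
10 264 293 30 [217 212 210]
12 264 293 30 [217 212 210]
14 264 293 30 [217 212 211]
16 264 293 30 [217 213 211]
18 264 293 30 [217 212 211]
20 264 293 30 [217 212 211]
22 264 293 30 [217 213 211]
24 264 293 30 [218 213 211]
26 264 293 30 [218 213 212]
28 264 293 30 [218 213 211]
30 264 293 30 [218 213 212]
32 264 293 30 [218 213 212]
34 264 293 30 [218 214 212]
36 264 293 30 [218 213 212]
38 264 293 30 [218 213 212]
```

Request:
jog_arm(deltas=[[[-0.9,0,1,0,-0.03],[-0.9,0,2,0,-0.06],[-0.9,0,3,0,-0.07],[-0.9,0,3,0,-0.07],[-0.9,0,3,0,-0.07],[-0.9,0,3,0,-0.07],[-0.9,0,3,0,-0.07],[-0.9,0,3,0,-0.07]]])

```text
time_s: 18.77
tcp_pos: [0.4434, -0.1277, 0.2956]
eef_rot: [180.0, 0.0, -34.8]
contact_force: [0.2, 0.4, -3.8]
gripper_width: 0.0117
gripper_force: 45.0
```

Request:
jog_arm(deltas=[[[-0.9,-0.3,3,0,-0.07],[-0.9,-0.4,3,0,-0.07],[-0.9,-0.5,3,0,-0.07],[-0.9,-0.5,3,0,-0.07],[-0.9,-0.5,2,0,-0.07],[-0.9,0,1,0,-0.05],[-0.9,0,0.6,0,-0.03],[-0.9,0,0,0,0]]])

```text
time_s: 19.77
tcp_pos: [0.4215, 0.0276, 0.2956]
eef_rot: [180.0, 0.0, -59.2]
contact_force: [0.2, -0.4, -4.5]
gripper_width: 0.0117
gripper_force: 45.0
```

Request:
jog_arm(deltas=[[[-0.9,0,0,0,0],[-0.9,0,0,0,0]]])

```text
time_s: 20.02
tcp_pos: [0.4216, 0.0271, 0.2957]
eef_rot: [180.0, 0.0, -59.3]
contact_force: [-0.6, 0.1, -3.9]
gripper_width: 0.0116
gripper_force: 45.0
```

```bash
python3 st.py 9 | head -3
```

```text
[0.4217 0.0271 0.2957] [179.9957  -0.     -59.2967] [ 30.6707  -6.1781 -24.0299   0.0001 -72.1526   0.0325] [-0.3516 -0.7514 -3.4147] [-0.0378  0.0826 -0.0219] 0.011569847329717517 44.99078571796417
tcp px [[280.4755 293.7545]]
[(np.float64(0.02), 255, 26, (np.int64(-13), np.int64(12))), (np.float64(0.025), 244, 27, (np.int64(-14), np.int64(12))), (np.float64(0.03), 233, 28, (np.int64(-15), np.int64(12))), (np.float64(0.035), 222, 34, (np.int64(-15), np.int64(25))), (np.float64(0.04), 211, 37, (np.int64(-15), np.int64(25))), (np.float64(0.045), 199, 29, (np.int64(-15), np.int64(13))), (np.float64(0.05), 187, 29, (np.int64(-15), np.int64(13))), (np.float64(0.055), 175, 29, (np.int64(-15), np.int64(13))), (np.float64(0.06), 163, 51, (np.int64(-25), np.int64(25))), (np.float64(0.065), 150, 51, (np.int64(-25), np.int64(25))), (np.float64(0.07), 138, 51, (np.int64(-25), np.int64(25))), (np.float64(0.075), 125, 51, (np.int64(-25), np.int64(25))), (np.float64(0.08), 112, 51, (np.int64(-25), np.int64(25))), (np.float64(0.085), 100, 51, (np.int64(-25), np.int64(25))), (np.float64(0.09), 87, 51, (np.int64(-25), np.int64(25))), (np.float64(0.095), 75, 51, (np.int64(-25), np.int64(25))), (np.float64(0.1), 62, 50, (np.int64(-25), np.int64(24))), (np.float64(0.105), 50, 40, (np.int64(-25), np.int64(14))), (np.float64(0.11), 38, 47, (np.int64(-24), np.int64(25))), (np.float64(0.115), 26, 51, (np.int64(-25), np.int64(25)))]
```

Request:
jog_arm(deltas=[[[-0.9,-0.05,0.5,0,-0.007],[-0.9,0,0.55,0,0],[-0.9,0,0,-1,0],[-0.9,0,0,-1,0],[-0.9,0,0,-1,0],[-0.9,0,0,0,0],[-0.9,0,0,0,0]]])

```text
time_s: 21.05
tcp_pos: [0.4214, 0.0378, 0.2659]
eef_rot: [-180.0, -0.0, -59.7]
contact_force: [0.2, 0.0, -4.6]
gripper_width: 0.0118
gripper_force: 45.0
```

```bash
python3 st.py 10 | head -1; python3 - <<'E'
from h import *
ph=np.radians(-59.7);X=np.array([np.cos(ph),np.sin(ph),0]);Y=np.array([-X[1],X[0],0]);P=np.array([.3787,.1103,0])
im=cv2.imread("pics/scene10.png").astype(int)
# predicted: eye rear edge (x=-15) y=+-9 at z .265; cheek edges at x=-17,z=.224
for n in("scene","side"):
  for l,x,ys,z in(("eye",-.015,(-.009,.009),.2655),("cheek",-.017,(-.025,-.015,.015,.025),.224),("cheektop",0,(-.025,-.015,.015,.025),.241)):
    print(n,l,np.round(pr(n,[P+x*X+y*Y+[0,0,z] for y in ys]),1).tolist())
u0=int(pr("scene",[P+[0,0,.24]])[0][0]); v0=int(pr("scene",[P+[0,0,.265]])[0][1])
for v in range(v0-14,v0+30,1): print(v,"".join("#" if im[v,u].sum()<150 else "+" if im[v,u].sum()<260 else "." for u in range(u0-22,u0+23)))
print(u0-22)
E
```

```text
[0.4214 0.0378 0.2661] [-179.9743   -0.0111  -59.6949] [ 32.0979  -5.0711 -26.9761   0.0128 -68.0697  -1.7975] [ 0.2344  0.4154 -4.1726] [ 0.0033  0.139  -0.0256] 0.011668254248514412 44.990835785865784
scene eye [[306.1, 220.8], [298.1, 220.2]]
scene cheek [[312.3, 237.3], [307.9, 236.9], [294.9, 235.9], [290.5, 235.6]]
scene cheektop [[313.1, 227.0], [308.8, 226.7], [295.8, 225.8], [291.5, 225.4]]
side eye [[339.1, 190.5], [334.1, 191.9]]
side cheek [[343.0, 202.0], [340.3, 202.8], [332.1, 205.3], [329.3, 206.1]]
side cheektop [[339.9, 194.7], [337.2, 195.4], [328.9, 197.8], [326.2, 198.6]]
203 ....................+++++++++................
204 ....................+++++++++................
205 ....................+++++++++................
206 ...................++++++++++......+.........
207 ...................+++++++++++......+........
208 ..................+++++++++++........+.......
209 ..................++++++++++++........+......
210 ...................+++++++++++........+......
211 .................+++++++++++.....+...++......
212 ......+++..........+++++++++.......+++.......

[... 1003 characters left out ...]
 ...........+++++............++++++++.........
234 ...........+++++............++++++...........
235 ...........#++++............+++++............
236 ...........+++#+............+++#+............
237 ...........+++#............++#+#+............
238 ...........+++#+.............#+#.............
239 ...........+++#..............###.............
240 ...........#+##.............+###.............
241 ...........#+##.............+###.............
242 ...........#+##.............+###.............
243 ...........#++#+++..........+###.............
244 ...........#++####+++++++++##+##.............
245 ...........##+#+++#++++++###++##.............
246 +.+........#++++++++++++++++++##.............
280
```

Request:
jog_arm(deltas=[[[-0.9,0,0,-0.5,0],[-0.9,0,0,-0.8,0],[-0.9,0,0,-0.8,0],[-0.9,0,0,-0.8,0],[-0.9,0,0,-0.8,0],[-0.9,0,0,-0.4,0],[-0.9,0,0,0,0],[-0.9,0,0,0,0]]])

```text
time_s: 22.2
tcp_pos: [0.4214, 0.0379, 0.2251]
eef_rot: [-180.0, -0.0, -59.7]
contact_force: [0.8, 0.4, -3.8]
gripper_width: 0.0119
gripper_force: 45.0
```

```bash
python3 st.py 11 | head -1; python3 - <<'E'
from h import *
ph=np.radians(-59.7);X=np.array([np.cos(ph),np.sin(ph),0]);Y=np.array([-X[1],X[0],0]);P=np.array([.3787,.1103,0])
a=np.linspace(0,2*np.pi,60)
for n in("scene","side"):
  im=cv2.imread(f"pics/{n}11.png").astype(int)
  e=pr(n,[P+.015*np.cos(t)*X+y*Y+[0,0,.224+.015*np.sin(t)] for t in a for y in(-.009,.009)]); print(n,"eye bbox",e.min(0),e.max(0))
  print("plate",pr(n,[P+.213*X+[0,0,.182],P+.244*X+[0,0,.224]]))
  u0,v0=e.mean(0).astype(int)
  for v in range(v0-14,v0+14): print(v,"".join("#" if im[v,u].sum()<110 else "+" if im[v,u].sum()<190 else "-" if im[v,u].sum()<260 else "." for u in range(u0-24,u0+25)))
  print(u0-24)
E
```

```text
[0.4214 0.0379 0.2251] [-179.9647   -0.0034  -59.688 ] [ 32.1059  -3.2074 -30.884    0.005  -62.2882  -1.7962] [-0.1155 -0.8399 -4.1543] [-0.0186  0.1121 -0.0389] 0.011364460830641791 44.990660548210144
scene eye bbox [297.52432335 225.73029153] [306.41534283 239.19002093]
plate [[307.94439625 203.68259966]
 [309.37426    184.95603794]]
218 ......................-+++++++......--+..........
219 ......................-+++++++......-+...........
220 .....................-+++++--+.....-+............
221 .....................-+++----+-..................
222 .....................+++-----------..............
223 .....................+------++--..-..............
224 ....................-+------++-...-..............
225 ..............-#+-...-------+--....-.............
226 ..............----...-------+...--...............
227 ..............+---...--------..---+..............
228 ..............+--....-..----+..----..............
229 .............+---....------....----..............
230 .............+---....-------...---...............
231 .............++-+...--------..-+--...............
232 .
[... 1705 characters left out ...]
...............-----------++++++++--....----....
203 .................-+-------+++++++++--....-+------
204 .................------+-++++++++++--....-++-----
205 .................----++++++++++++++--.....++-----
206 .................-----+--.-++++++++-......--+--+-
207 .................----++-...-+++++++-......--+++--
208 .................-+++++-....+++++++-.......--+++-
209 .................-+-+++.....+++++++-.......--+++-
210 .................----++-...-++++++-.........--+--
211 .................--+++---.--++++++-.........-++++
212 .................-+-+++----+++++++-..........----
213 .................-+--+-----+-+++++-..............
214 .................-----+---++-+++++-..............
308
```

```bash
python3 -c "
from plant import r
print(r.close_job())"
```

```text
the job is handed in; nothing more can be done
None
```

I handed the job in at about 22 s with the bowl standing released on the chuck and the profile arm held level over the wheel. Its eye is centred between the yoke cheeks to about 1 mm across; along the bar, at bore height, it is within a few mm by camera measurement. The verdict was not shown to me.

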